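# Find the injector that still has its core and seat it on the test stand

## Task

Four injectors that look alike lie in the rack; three are stripped shells and one still has its core inside, which only its greater weight tells. Find the full one by feeling their weights and lay it gently on the sloping bed of the test stand, plug box upward and nozzle down through the forked stop, slid fully home so that its steel block rests on the rails and against the stop. Leave the three shells lying in the rack as they were, and do not disturb the other things on the bench.

Things in the scene. Friction and masses are not known exactly. Their poses are not given: they have to be found in the camera images.
- injector_1: injector: dark steel block 85 (x) x 34 x 34, nozzle on its -x end (16 diameter for 33, then 10 for 12), round cap on its +x end (30 diameter, 40 long) with a black plug box standing up on it to 49 above the underside; 170 long in all. Origin: centre of the block's underside; z up
- injector_2: injector that looks exactly like injector_1, same origin and axes. Of the four, three are stripped shells of 0.27 to 0.33 kg and one, any of them, has its core inside and weighs 0.50 to 0.56 kg
- injector_3: injector that looks exactly like injector_1, same origin and axes
- injector_4: injector that looks exactly like injector_1, same origin and axes
- rack: fixed grey rack, 110 (x) x 340 (y) x 10 base plate, two aluminium rails along y at x = -31 and +31, each 8 thick, tops 40 above its origin (centre of its underside). Injectors lie along x across both rails at y = -120, -40, 40, 120, nozzle to -x, underside at z = 40, between guides 9 high and 42 apart on the rails. Between the rails it is free down to z = 10
- cradle: fixed test stand, grey base plate 190 (x) x 130 (y) x 10; origin: centre of its underside on the bench; it carries the sloping bed. Two black star knobs (46 across) beside the bed's stop reach 74 either side of its middle; they are not used
- bed: black sloping bed, tipped 35 degrees: x up the slope, away from the robot, z square out of it. Origin: middle of the resting plane at the stop's face, 70 above the bench. Two cross rails (x = 12 and 75, 8 thick, 62 wide, tops at z = 0) bear guides 9 high, 42 apart; floor between them at z = -20. Stop at x = -10 to 0: two cheeks to z = 30, between them a slot 24 wide, open above, for the nozzle
- seat (a point): on the bed, 42.5 up the slope from the stop's face, in the resting plane: where the origin of a fully home injector lies (block's lower face on the cheeks, underside on the rails, its x along the bed's x). An injector may stick on the rails short of the stop
- wrench: bystander, leave alone: a steel wrench, 180 long, lying on the bench
- fitting: bystander, leave alone: a brass fitting standing up, 34 diameter, 62 high, standing on the bench; origin: centre of its underside
- dish: bystander, leave alone: an aluminium dish, 100 across, 35 high, standing on the bench; origin: centre of its underside
- can: bystander, leave alone: a grey can, 66 diameter, 130 high, standing on the bench; origin: centre of its underside
- screwdriver: bystander, leave alone: a screwdriver, 200 long, lying on the bench
Not all that is in view belongs to the job. What is shaped like the injector_3 but red is not meant. What is shaped like the injector_4 but blue is not meant.

How it is judged:
At the end, for the whole second after the job is handed in: The full injector lies at rest on the bed: block within about 4 mm of the stop, 7 mm of the middle line and 5 mm of the rails, in line with the bed within 0.1 rad, plug box upward. The other three, the shells, lie level and at rest in the rack ((((x of injector_1 in the frame of bed between 0.0385 and 0.047 m and y of injector_1 in the frame of bed between -0.007 and 0.007 m and z of injector_1 in the frame of bed between -0.004 and 0.005 m and angle between the x axis of injector_1 and the x axis of bed, either way round below 0.1 rad and linear speed of injector_1 below 0.02 m/s) and (x of injector_2 in the frame of rack between -0.03 and 0.03 m and y of injector_2 in the frame of rack between -0.15 and 0.15 m and z of injector_2 in the frame of rack between 0.036 and 0.045 m and angle between injector_2's own z axis and vertical below 0.1 rad and linear speed of injector_2 below 0.02 m/s and contact force between injector_2 and rack below 4.1 N) and (x of injector_3 in the frame of rack between -0.03 and 0.03 m and y of injector_3 in the frame of rack between -0.15 and 0.15 m and z of injector_3 in the frame of rack between 0.036 and 0.045 m and angle between injector_3's own z axis and vertical below 0.1 rad and linear speed of injector_3 below 0.02 m/s and contact force between injector_3 and rack below 4.1 N) and (x of injector_4 in the frame of rack between -0.03 and 0.03 m and y of injector_4 in the frame of rack between -0.15 and 0.15 m and z of injector_4 in the frame of rack between 0.036 and 0.045 m and angle between injector_4's own z axis and vertical below 0.1 rad and linear speed of injector_4 below 0.02 m/s and contact force between injector_4 and rack below 4.1 N)) or ((x of injector_2 in the frame of bed between 0.0385 and 0.047 m and y of injector_2 in the frame of bed between -0.007 and 0.007 m and z of injector_2 in the frame of bed between -0.004 and 0.005 m and angle between the x axis of injector_2 and the x axis of bed, either way round below 0.1 rad and linear speed of injector_2 below 0.02 m/s) and (x of injector_1 in the frame of rack between -0.03 and 0.03 m and y of injector_1 in the frame of rack between -0.15 and 0.15 m and z of injector_1 in the frame of rack between 0.036 and 0.045 m and angle between injector_1's own z axis and vertical below 0.1 rad and linear speed of injector_1 below 0.02 m/s and contact force between injector_1 and rack below 4.1 N) and (x of injector_3 in the frame of rack between -0.03 and 0.03 m and y of injector_3 in the frame of rack between -0.15 and 0.15 m and z of injector_3 in the frame of rack between 0.036 and 0.045 m and angle between injector_3's own z axis and vertical below 0.1 rad and linear speed of injector_3 below 0.02 m/s and contact force between injector_3 and rack below 4.1 N) and (x of injector_4 in the frame of rack between -0.03 and 0.03 m and y of injector_4 in the frame of rack between -0.15 and 0.15 m and z of injector_4 in the frame of rack between 0.036 and 0.045 m and angle between injector_4's own z axis and vertical below 0.1 rad and linear speed of injector_4 below 0.02 m/s and contact force between injector_4 and rack below 4.1 N)) or ((x of injector_3 in the frame of bed between 0.0385 and 0.047 m and y of injector_3 in the frame of bed between -0.007 and 0.007 m and z of injector_3 in the frame of bed between -0.004 and 0.005 m and angle between the x axis of injector_3 and the x axis of bed, either way round below 0.1 rad and linear speed of injector_3 below 0.02 m/s) and (x of injector_1 in the frame of rack between -0.03 and 0.03 m and y of injector_1 in the frame of rack between -0.15 and 0.15 m and z of injector_1 in the frame of rack between 0.036 and 0.045 m and angle between injector_1's own z axis and vertical below 0.1 rad and linear speed of injector_1 below 0.02 m/s and contact force between injector_1 and rack below 4.1 N) and (x of injector_2 in the frame of rack between -0.03 and 0.03 m and y of injector_2 in the frame of rack between -0.15 and 0.15 m and z of injector_2 in the frame of rack between 0.036 and 0.045 m and angle between injector_2's own z axis and vertical below 0.1 rad and linear speed of injector_2 below 0.02 m/s and contact force between injector_2 and rack below 4.1 N) and (x of injector_4 in the frame of rack between -0.03 and 0.03 m and y of injector_4 in the frame of rack between -0.15 and 0.15 m and z of injector_4 in the frame of rack between 0.036 and 0.045 m and angle between injector_4's own z axis and vertical below 0.1 rad and linear speed of injector_4 below 0.02 m/s and contact force between injector_4 and rack below 4.1 N)) or ((x of injector_4 in the frame of bed between 0.0385 and 0.047 m and y of injector_4 in the frame of bed between -0.007 and 0.007 m and z of injector_4 in the frame of bed between -0.004 and 0.005 m and angle between the x axis of injector_4 and the x axis of bed, either way round below 0.1 rad and linear speed of injector_4 below 0.02 m/s) and (x of injector_1 in the frame of rack between -0.03 and 0.03 m and y of injector_1 in the frame of rack between -0.15 and 0.15 m and z of injector_1 in the frame of rack between 0.036 and 0.045 m and angle between injector_1's own z axis and vertical below 0.1 rad and linear speed of injector_1 below 0.02 m/s and contact force between injector_1 and rack below 4.1 N) and (x of injector_2 in the frame of rack between -0.03 and 0.03 m and y of injector_2 in the frame of rack between -0.15 and 0.15 m and z of injector_2 in the frame of rack between 0.036 and 0.045 m and angle between injector_2's own z axis and vertical below 0.1 rad and linear speed of injector_2 below 0.02 m/s and contact force between injector_2 and rack below 4.1 N) and (x of injector_3 in the frame of rack between -0.03 and 0.03 m and y of injector_3 in the frame of rack between -0.15 and 0.15 m and z of injector_3 in the frame of rack between 0.036 and 0.045 m and angle between injector_3's own z axis and vertical below 0.1 rad and linear speed of injector_3 below 0.02 m/s and contact force between injector_3 and rack below 4.1 N)))); the robot touches nothing.
It fails at once if an injector is banged or pressed hard onto the test stand (over 120 N) (contact force between any of injector_1, injector_2, injector_3, injector_4 and cradle above 120 N).
It fails at once if an injector is dropped or thrown onto the test stand (over 0.4 m/s close to the seat) ((distance between injector_1 and seat below 0.05 m and linear speed of injector_1 above 0.4 m/s) or (distance between injector_2 and seat below 0.05 m and linear speed of injector_2 above 0.4 m/s) or (distance between injector_3 and seat below 0.05 m and linear speed of injector_3 above 0.4 m/s) or (distance between injector_4 and seat below 0.05 m and linear speed of injector_4 above 0.4 m/s)).
It fails at once if a bystander is moved more than 30 mm (distance of any of wrench, fitting, dish, can, screwdriver from where it was at the start of the episode above 0.03 m).
It also fails if it takes over 67 s, if anything falls off the work surface, if the arm or the gripper's body presses on something with over 40 N, if the wrist force passes 120 N, or if a joint passes its speed limit or range.

## Robot

A 7-joint arm with a two-finger parallel gripper is mounted at the origin on the work surface. World frame = base frame: x ahead of the robot, y to its left, z up, the work surface at z = 0. Lengths are in m, angles in rad, forces in N, time in s.
With the tool pointing down it reaches from about 0.4 to 0.85 m from the base axis. Payload 4.5 kg.
Tool frame: the origin (TCP) lies midway between the tips of the shut fingers; the grasp point (between the pads) lies 19 mm behind it; z points along the fingers, y is the line along which they close (so a half turn about z gives the same grasp; the last joint's range is limited). The gripper opens to 88 mm and grips with 3 to 60 N. Pads are 18 mm wide; open, the fingers measure 123 mm over their backs; the gripper's body (75 mm by 187 mm) begins 45 mm behind the grasp point.
Start: joints at [1.333, 0.689, -0.195, 1.565, 0.157, 0.902, -0.215], TCP at [0.168, -0.602, 0.239] pointing down, gripper open.
Joint ranges: [-3.01, 3.01], [-0.46, 2.08], [-1.47, 1.51], [0.13, 2.56], [-1, 4.14], [0.04, 2.09], [-2.66, 2.66]. Speed limits (rad/s): [2.57, 2.57, 3.14, 3.14, 3.14, 3.14, 3.14].

## Interface

Orientations are given as a unit quaternion [x, y, z, w].
In Python, from plant import r gives the robot as it stands.
- The arm moves only by the tool move_arm, never from a script. Its argument "targets" is a list that holds one entry, the list of rows, each a list of 7 numbers: the opening, from 0 (shut) to 1 (fully open), then the shift along the tool's x, y, z in mm, then the turn, a rotation vector about the tool's x, y, z in degrees. In form: [[[claw, dx, dy, dz, ax, ay, az], ...]]. A call has 1 to 10 rows; each row is the pose to reach, as a shift and turn from the pose commanded when the call began, along the tool's axes at that moment; what a row does not reach only later rows make up. A row lasts 1/8 s, in which the tool goes at most 62.5 mm and 10.7 degrees, less where a joint would pass 70% of its speed; a pose out of reach is approached as far as the arm can. A call with a gripper value outside its range is refused whole. The fingers move at their own pace and stop on an object; "newtons" is the grip in N (left out, the last holds). Time passes only in rows, so rows that repeat a pose let the fingers close. It gives the time, the measured TCP pose, the force, the opening and the grip force at its end, in the units of the state.
- r.get_state(): the state, without advancing time (a new reading comes with each control period).
- r.snapshot(name): name is "side" or "top" or "wrist"; returns the picture (400x640x3 uint8, red, green, blue); there is no depth.
- r.camera_info(name): a dict with "fx", "fy", "cx", "cy" (pixels), "k1" (the pictures are not rectified: a ray, as slopes to the right and down, at radius r is drawn at 1 + k1 r^2 times it, then the intrinsics apply), "R" (3x3) and "t" (3): a world point X has camera coordinates R X + t. Camera axes: x right, y down, z forward; pixel columns grow to the right and rows downward; lengths in m; the calibration is good to about 2 mm. A picture is of the moment at which its call begins: read the wrist's pose just before it. camera_info takes no time and is no camera call; for the wrist camera it gives the pose at the moment of the call.
- r.finish_job(): hands the job in; it is judged then, once.
The state is a dict: "clock": time; "q": joint angles; "qd": joint speeds; "joint_torque": joint torques, N m; "tool_pos": TCP position; "eef_rot": TCP orientation; "contact_force": force on the tool from outside, world axes, zero at the start; "moment": the same for the moment, N m; "opening": opening from 0.0 (shut) to 1.0 (fully open); "finger_force": force on a finger pad.
Only numpy, scipy, OpenCV 4.12 (cv2) and the standard library are available. Lean on these libraries where they do the work, as an engineer would, in place of code of your own. Each camera call takes 0.05 s, during which the arm holds its last target. There are 200 camera calls.

## Working session

There is one attempt and no reset: what is moved stays moved. The work goes in short steps, Python scripts to look and compute and a tool call to move; the robot and the scene stay as the last step left them, time stands still between calls to the robot, and variables do not carry over. Pictures are saved under pics/ and viewed, at most 10 in all, crops included, and the job is handed in when it is done.

Besides the shell and the picture viewer there is one more tool, called after "Request:" as name(argument=value, ...) on one line, values as JSON. move_arm: Moves the arm, as the interface text tells. Its arguments: {"type":"object","properties":{"targets":{"type":"array","items":{"type":"array","items":{"type":"array","items":{"type":"number"}}}},"newtons":{"type":"number"}},"required":["targets"]}

```bash
ls; mkdir -p pics
cat > h.py <<'E'
import numpy as np, cv2
from plant import r
from scipy.spatial.transform import Rotation as Ro
def ray(c,px):
    px=np.atleast_2d(np.array(px,float)); K=np.array([[c['fx'],0,c['cx']],[0,c['fy'],c['cy']],[0,0,1]])
    u=cv2.undistortPoints(px.reshape(-1,1,2),K,np.array([c['k1'],0,0,0,0.])).reshape(-1,2)
    R=np.array(c['R']);t=np.array(c['t'])
    d=np.c_[u,np.ones(len(u))]@R
    return -R.T@t, d
def onz(c,px,z):
    o,d=ray(c,px); s=(z-o[2])/d[:,2]; return o+d*s[:,None]
def tri(c1,p1,c2,p2):
    o1,d1=ray(c1,p1);o2,d2=ray(c2,p2);out=[]
    for a,b in zip(d1,d2):
        A=np.c_[a,-b]; s,*_=np.linalg.lstsq(A,o2-o1,rcond=None)
        P,Q=o1+a*s[0],o2+b*s[1]; out.append([*((P+Q)/2),np.linalg.norm(P-Q)])
    return np.array(out)
def proj(c,X):
    R=np.array(c['R']);t=np.array(c['t']);Y=np.atleast_2d(X)@R.T+t
    u=Y[:,:2]/Y[:,2:];u=u*(1+c['k1']*(u**2).sum(1,keepdims=True))
    return u*[c['fx'],c['fy']]+[c['cx'],c['cy']]
E
python3 - <<'E'
from h import *
for n in('side','top'):
    im=r.snapshot(n); cv2.imwrite(f'pics/{n}0.png',im[:,:,::-1]); c=r.camera_info(n); print(n,c['fx'],c['k1'],ray(c,[c['cx'],c['cy']]))
s=r.get_state(); print(s)
E
```

```text
pics
side 378.93405175032683 -0.01738875304898234 (array([0.31056172, 0.76162754, 0.69157281]), array([[ 0.19831375, -0.74507668, -0.63681425]]))
top 492.35412404744386 -0.02790324554199908 (array([0.4097174 , 0.07921275, 1.63588774]), array([[ 0.07060155, -0.01349634, -0.99741329]]))
{'clock': 0.1, 'q': array([ 1.33278356,  0.68988492, -0.19453703,  1.56619523,  0.15730327,
        0.90250431, -0.2150783 ]), 'qd': array([ 0.00031009, -0.00243208, -0.00107266, -0.00248259,  0.0021588 ,
        0.00197015,  0.0007109 ]), 'joint_torque': array([-1.98702117e-03, -5.28499246e+01, -1.27093982e+00, -1.53837419e+01,
       -5.25136746e-02,  1.99934999e-03,  5.26840745e-05]), 'tool_pos': array([ 0.16761922, -0.60153739,  0.23801209]), 'eef_rot': array([ 9.90771326e-01,  1.35541654e-01, -1.62177076e-04, -7.83349270e-04]), 'contact_force': array([-0.01788166,  0.67222791, -0.41714639]), 'moment': array([ 0.00361266, -0.01830714, -0.00899911]), 'finger_force': 0.0, 'opening': 1.0028609084017432}
```

View pics/top0.png

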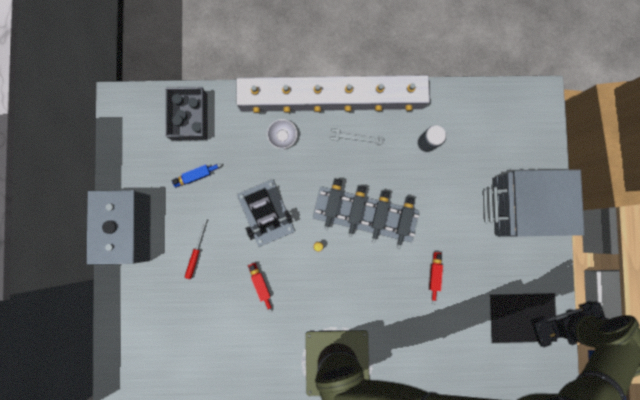

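View pics/side0.png

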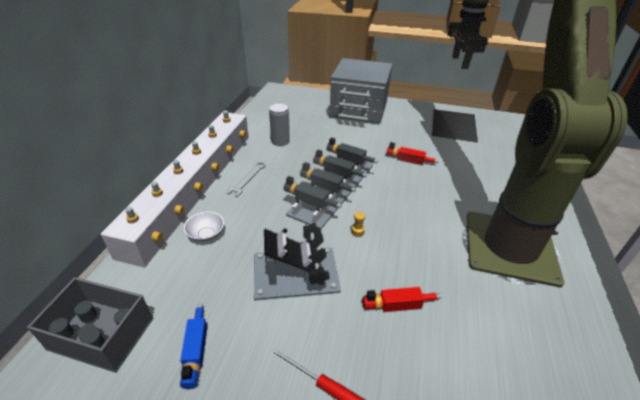

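Top view: four dark injectors in the rack at (337,195), (360,205), (383,213) and (407,220). The bed is at (266,208) and its fork faces the robot. The look-alikes are red at (261,285) and (437,275) and blue at (197,174), all rejected by colour. I want the dark ones in the rack, so next I crop close on the rack and bed.

Run:
```python
from h import *
t=cv2.imread('pics/top0.png')[165:255,230:430]; s=cv2.imread('pics/side0.png')[130:305,245:385]
a=cv2.resize(t,(800,360),interpolation=cv2.INTER_CUBIC); 
cv2.imwrite('pics/c0.png',a)
c=r.camera_info('top')
for p,z in [((337,195),.074),((360,205),.074),((383,213),.074),((407,220),.074),((266,208),.05),((319,245),.062),((433,138),.13),((284,134),.03)]: print(p,onz(c,p,z).round(3))
```

```text
(337, 195) [[ 0.544 -0.009  0.074]]
(360, 205) [[ 0.511 -0.081  0.074]]
(383, 213) [[ 0.484 -0.154  0.074]]
(407, 220) [[ 0.461 -0.23   0.074]]
(266, 208) [[0.508 0.22  0.05 ]]
(319, 245) [[0.386 0.051 0.062]]
(433, 138) [[ 0.713 -0.308  0.13 ]]
(284, 134) [[0.753 0.16  0.03 ]]
```

View pics/c0.png

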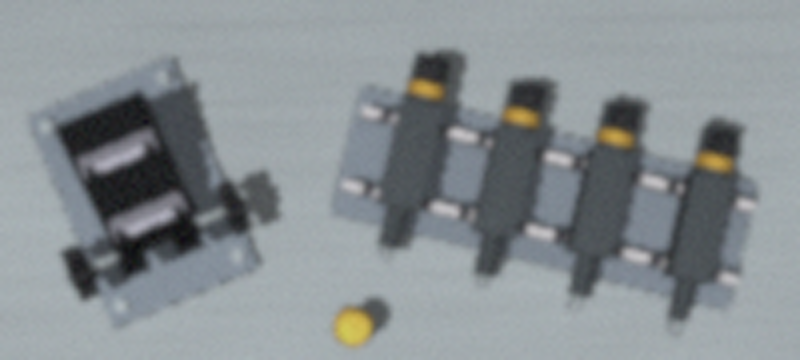

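Crop: the four dark injectors lie with yellow-ringed caps on the far side (432,60 to 720,130) and nozzles toward the robot. The rack is yawed about -13° and the bed about +22°. I'll move the wrist camera over the rack.

```bash
cat >> h.py <<'E'
def goalR(yaw,tilt=0):
    # tool x along (yaw) raised by tilt deg, z down
    return Ro.from_euler('ZYX',[yaw,-tilt,180],degrees=True)
def go(pos,yaw,tilt=0):
    s=r.get_state(); T=Ro.from_quat(s['eef_rot'])
    d=T.inv().apply(np.array(pos)-s['tool_pos'])*1000; w=(T.inv()*goalR(yaw,tilt)).as_rotvec(degrees=True)
    print('move',d.round(1),w.round(2),'tcp',s['tool_pos'].round(4),'F',np.round(s['contact_force'],2),'t',s['clock'])
E
python3 - <<'E'
from h import *
s=r.get_state();c=r.camera_info('wrist');T=Ro.from_quat(s['eef_rot'])
o,d=ray(c,[c['cx'],c['cy']]); print('cam in tool',T.inv().apply(o-s['tool_pos']),T.inv().apply(d),'right',T.inv().apply(np.array(c['R'])[0]),c['fx'])
go([.46,-.12,.33],-13)
E
```

```text
cam in tool [ 8.38790650e-02 -9.40027363e-06 -1.46445603e-01] [[-3.18583000e-01 -8.50625830e-04  9.47894587e-01]] right [4.78894040e-04 9.99999325e-01 1.05833789e-03] 342.9485856375409
move [ 411.  -385.5  -91.4] [-0.09  0.03 28.58] tcp [ 0.1676 -0.6015  0.238 ] F [-0.02  0.67 -0.42] t 0.1
```

Request:
move_arm(targets=[[[0.6, 499, -402, -91, 0, 0, 28.6], [0.6, 499, -402, -91, 0, 0, 28.6], [0.6, 499, -402, -91, 0, 0, 28.6], [0.6, 499, -402, -91, 0, 0, 28.6], [0.6, 499, -402, -91, 0, 0, 28.6], [0.6, 499, -402, -91, 0, 0, 28.6], [0.6, 499, -402, -91, 0, 0, 28.6], [0.6, 499, -402, -91, 0, 0, 28.6], [0.6, 499, -402, -91, 0, 0, 28.6], [0.6, 499, -402, -91, 0, 0, 28.6]]], newtons=30)

```text
clock: 1.35
tool_pos: [0.5284, -0.097, 0.3267]
eef_rot: [0.994, -0.113, -0.0, 0.0]
contact_force: [1.7, -0.7, -0.3]
opening: 0.604
finger_force: 0.0
```

Request:
move_arm(targets=[[[0.6, 0, 0, 0, 0, 0, 0], [0.6, 0, 0, 0, 0, 0, 0]]])

```text
clock: 1.6
tool_pos: [0.527, -0.0993, 0.3261]
eef_rot: [0.994, -0.113, -0.001, 0.0]
contact_force: [0.8, 0.0, 0.2]
opening: 0.6
finger_force: 0.0
```

```bash
cat >> h.py <<'E'
import pickle
def shot(name):
    c=r.camera_info('wrist'); im=r.snapshot('wrist')[:,:,::-1]; cv2.imwrite(f'pics/{name}.png',im); pickle.dump(c,open(f'pics/{name}.pkl','wb'))
def load(n): return cv2.imread(f'pics/{n}.png'),pickle.load(open(f'pics/{n}.pkl','rb'))
E
python3 - <<'E'
from h import *
shot('A'); go([.54,.10,.33],-13)
E
```

```text
move [ -32.6 -198.    -4.1] [ 0.08  0.08 -0.14] tcp [ 0.5267 -0.1002  0.3261] F [-0.35 -1.18 -0.87] t 1.65
```

View pics/A.png

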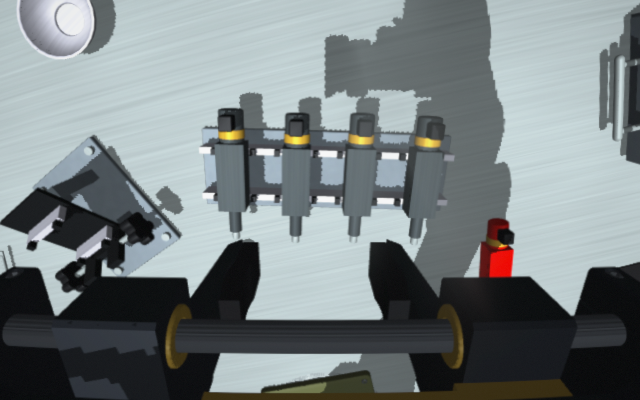

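View A: injector plug boxes at (230,123), (297,127), (361,125) and (431,130). The rails are at rows 152 and 197, and the bed is at lower left (85,220) with the star knobs at (135,228) and (75,275). Next, a view over the bed, with the rack still in sight.

Request:
move_arm(targets=[[[0.6, -22, -282, 0, 0, 0, -35], [0.6, -22, -282, 0, 0, 0, -35], [0.6, -22, -282, 0, 0, 0, -35], [0.6, -22, -282, 0, 0, 0, -35], [0.6, -22, -282, 0, 0, 0, -35], [0.6, -22, -282, 0, 0, 0, -35], [0.6, -22, -282, 0, 0, 0, -35], [0.6, -22, -282, 0, 0, 0, -35]]])

```text
clock: 2.65
tool_pos: [0.5701, 0.1781, 0.3266]
eef_rot: [0.982, 0.189, -0.0, 0.001]
contact_force: [0.6, -0.6, -0.1]
opening: 0.602
finger_force: 0.0
```

Run:
```python
from h import *
shot('B'); go([.57,.18,.33],22)
```

```text
move [ 0.4 -1.3 -3.3] [ 0.07  0.02 -0.22] tcp [0.5701 0.1786 0.3267] F [-0.19 -0.84  0.54] t 2.7
```

View pics/B.png

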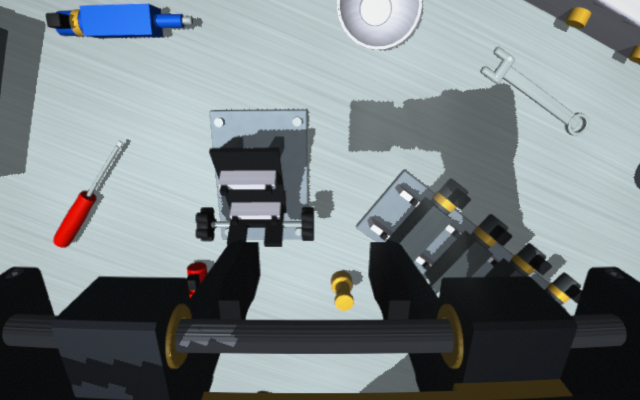

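View B: the bed plate's far edge lies along row 110 (210 to 307), so the bed's yaw is close to the tool's 22°. The rails are at (248,178) and (256,210), and the knobs at (204,225) and (308,223). Crops next for precise corners.

Run:
```python
from h import *
A,_=load('A');B,_=load('B')
cv2.imwrite('pics/cA.png',cv2.resize(A[100:250,196:461],(795,450),interpolation=cv2.INTER_CUBIC))
cv2.imwrite('pics/cB.png',cv2.resize(B[100:250,190:340],(600,600),interpolation=cv2.INTER_CUBIC))
```

```text
(no output)
```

View pics/cA.png

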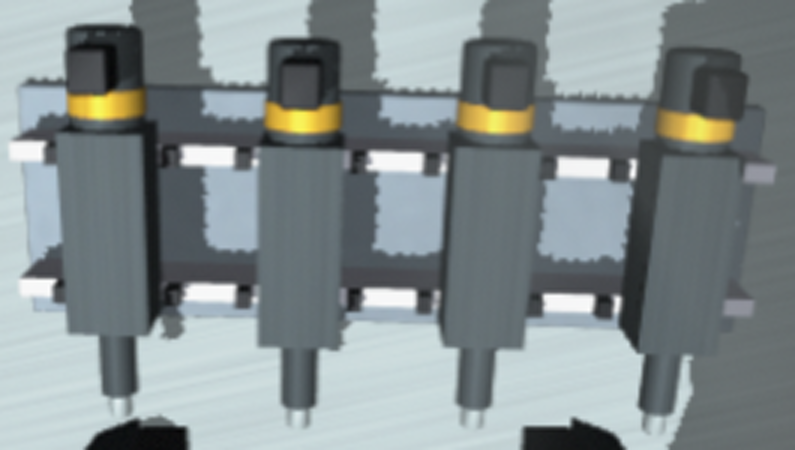

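View pics/cB.png

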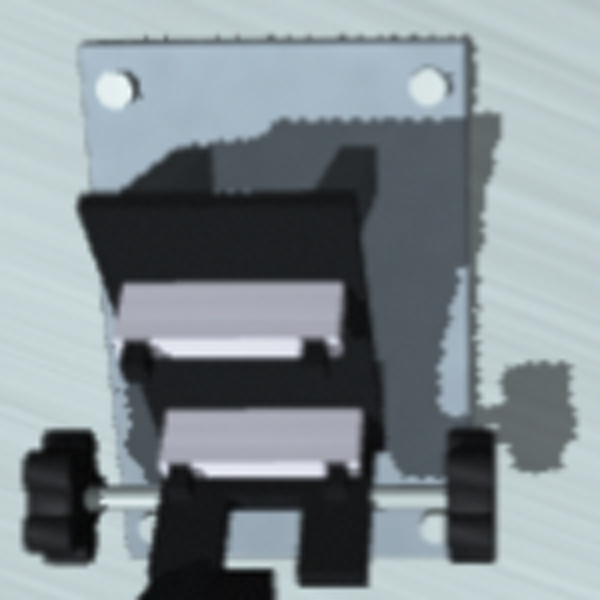

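Crop A gives the block top-face corners, and crop B gives the bed rail top strips (rows 338–356 and 463–477 in the crop) with guides at their ends. For the bed's height I need the matching points in A, so I crop that once.

Run:
```python
from h import *
A,a=load('A');B,b=load('B')
cv2.imwrite('pics/cA2.png',cv2.resize(A[125:300,0:200],(800,700)[:2],interpolation=cv2.INTER_CUBIC)[:600])
f=lambda P:[(x/3+196,y/3+100) for x,y in P]
g=lambda P:[(x/4+190,y/4+100) for x,y in P]
blk=[[(64,131),(152,131),(68,333),(150,333)],[(262,147),(340,147),(260,345),(337,347)],[(455,150),(538,150),(443,346),(523,348)],[(665,152),(745,155),(638,350),(717,353)]]
for q in blk:
    X=onz(a,f(q),.074)[:,:2]; m=X.mean(0); ax=(X[0]+X[1]-X[2]-X[3])/2
    print('blk',X.mean(0).round(4),'len',np.linalg.norm(ax).round(4),'yaw',np.degrees(np.arctan2(ax[1],ax[0])).round(1),'w',np.linalg.norm(X[0]-X[1]).round(4),np.linalg.norm(X[2]-X[3]).round(4))
# rail ends in A, z=.04 : left-end corners far & near edges, right ends
R=onz(a,f([(10,160),(22,293),(775,181),(753,315)]),.04)[:,:2]; print('rail ends',R.round(4))
for i,j in((0,2),(1,3)): v=R[i]-R[j]; print('rack yaw',np.degrees(np.arctan2(-v[0],v[1])),np.linalg.norm(v))
print('rackc',R.mean(0))
# cradle plate
P=onz(b,g([(80,43),(470,41),(475,562)]),.01);print('plate',P.round(4)); v=P[0]-P[1]; print('yaw',np.degrees(np.arctan2(-v[0],v[1])),np.linalg.norm(v[:2]))
# ring tri A-top
def rings(im,roi):
    h=cv2.cvtColor(im,cv2.COLOR_BGR2HSV); m=cv2.inRange(h,(15,120,90),(32,255,255)); M=np.zeros_like(m);x0,y0,x1,y1=roi;M[y0:y1,x0:x1]=m[y0:y1,x0:x1]
    n,l,s,c=cv2.connectedComponentsWithStats(M); return sorted([tuple(c[i]) for i in range(1,n) if s[i,4]>5])
t=cv2.imread('pics/top0.png');tc=r.camera_info('top')
ra=rings(A,(200,100,460,160));rt=rings(t,(320,170,430,225)); print(len(ra),len(rt))
if len(ra)==len(rt): print(tri(a,ra,tc,rt).round(4))
```

```text
blk [0.5166 0.0056] len 0.0854 yaw -17.1 w 0.0347 0.0345
blk [ 0.4932 -0.0684] len 0.0845 yaw -14.6 w 0.0306 0.0323
blk [ 0.475  -0.1434] len 0.0838 yaw -14.3 w 0.0327 0.0337
blk [ 0.4548 -0.2236] len 0.0849 yaw -14.7 w 0.0322 0.0339
rail ends [[ 0.5507  0.0477]
 [ 0.4916  0.0623]
 [ 0.4673 -0.2729]
 [ 0.4071 -0.2569]]
rack yaw -14.577110125652116 0.3312067429198349
rack yaw -14.839431130938362 0.330249199158997
rackc [ 0.47917141 -0.10494496]
plate [[0.5576 0.3218 0.01  ]
 [0.6058 0.2014 0.01  ]
 [0.4288 0.1299 0.01  ]]
yaw 21.818615518348487 0.12970275725665723
4 4
[[ 0.5693 -0.0084  0.0743  0.0034]
 [ 0.5465 -0.0824  0.0789  0.0012]
 [ 0.5296 -0.155   0.0815  0.0027]
 [ 0.5083 -0.2338  0.074   0.0052]]
```

View pics/cA2.png

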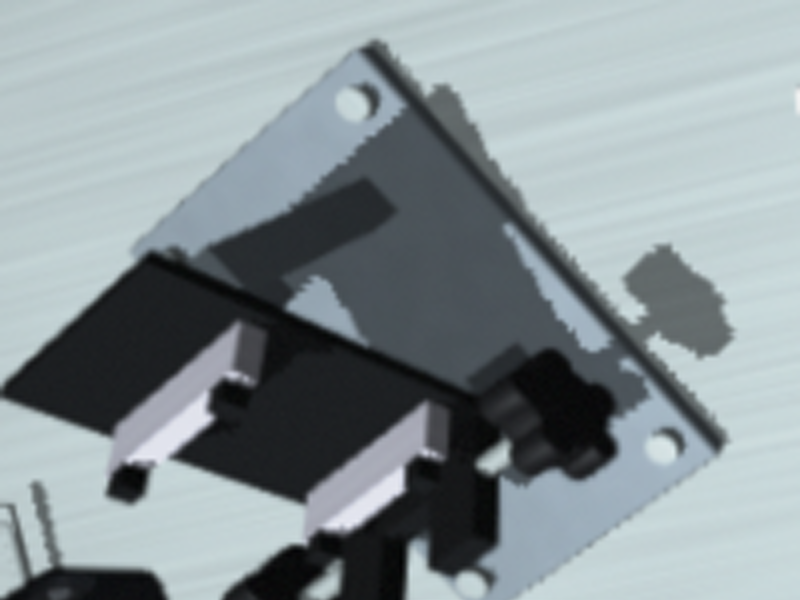

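The A-crop shows the bed's two rails (upslope faces with top edges from (112,467) to (238,373) and from (308,537) to (425,452)) and the knob at (555,415). I triangulate these corners between A and B.

Run:
```python
from h import *
A,a=load('A');B,b=load('B')
g=lambda P:[(x/4+190,y/4+100) for x,y in P]; k=lambda P:[(x/4,y/4+125) for x,y in P]
pb=[(343,340),(119,342),(362,463),(162,465),(345,283),(122,283),(363,408),(166,408)]
pa=[(238,373),(112,467),(425,452),(308,537),(240,320),(110,430),(428,402),(307,495)]
X=tri(b,g(pb),a,k(pa)); print(X.round(4))
v=X[1,:3]-X[0,:3];w=X[3,:3]-X[2,:3];print('widths',np.linalg.norm(v),np.linalg.norm(w),'yaw',[np.degrees(np.arctan2(-q[0],q[1])).round(1) for q in(v,w)])
u=X[:2,:3].mean(0)-X[2:4,:3].mean(0);print('up',u,np.linalg.norm(u),'tilt',np.degrees(np.arcsin(u[2]/np.linalg.norm(u))),'yaw',np.degrees(np.arctan2(u[1],u[0])))
yaw=np.radians(21.8);ex=np.array([np.cos(yaw)*np.cos(.6109),np.sin(yaw)*np.cos(.6109),np.sin(.6109)]);ez=np.array([-np.cos(yaw)*np.sin(.6109),-np.sin(yaw)*np.sin(.6109),np.cos(.6109)]);ey=np.array([-np.sin(yaw),np.cos(yaw),0])
E_=np.c_[ex,ey,ez]
for i,loc in enumerate([(79,-31,0),(79,31,0),(16,-31,0),(16,31,0),(79,-31,-20),(79,31,-20),(16,-31,-20),(16,31,-20)]): print('origin',(X[i,:3]-E_@np.array(loc)/1000).round(4))
# bed middle from plate: 
P=onz(b,g([(80,43),(470,41),(475,562)]),.01);e2=ex*[1,1,0]/np.cos(.6109); m=(P[0]+P[1])/2; print('plate mid front->',(m-.095*e2).round(4))
O=np.mean([X[i,:3]-E_@np.array(l)/1000 for i,l in enumerate([(79,-31,0),(79,31,0),(16,-31,0),(16,31,0)])],0); print('O',O,'lateral vs plate',(O-m)@ey)
def rings(im,roi):
    h=cv2.cvtColor(im,cv2.COLOR_BGR2HSV); mm=cv2.inRange(h,(15,120,60),(32,255,255)); M=np.zeros_like(mm);x0,y0,x1,y1=roi;M[y0:y1,x0:x1]=mm[y0:y1,x0:x1]
    n,l,s,c=cv2.connectedComponentsWithStats(M); return sorted([tuple(c[i]) for i in range(1,n) if s[i,4]>15])
ra=rings(A,(200,100,460,160));rb=rings(B,(420,180,600,310)); print(np.round(rb)); print(tri(a,ra,b,rb).round(4))
# slot in B (cheek tops z=30,x=0 edge)
c=r.camera_info('wrist')
print('slot px pred',((proj(b,O+E_@np.array([0,.012,.03]))-[190,100])*4).round(),((proj(b,O+E_@np.array([0,-.012,.03]))-[190,100])*4).round())
go([.4932,-.0684,.12],-14.7)
```

```text
[[5.271e-01 2.063e-01 1.155e-01 1.700e-03]
 [5.055e-01 2.631e-01 1.147e-01 2.200e-03]
 [4.802e-01 1.871e-01 8.170e-02 2.300e-03]
 [4.567e-01 2.445e-01 7.840e-02 1.100e-03]
 [5.388e-01 2.112e-01 1.007e-01 5.000e-04]
 [5.156e-01 2.696e-01 1.022e-01 1.400e-03]
 [4.908e-01 1.922e-01 6.400e-02 1.700e-03]
 [4.673e-01 2.507e-01 6.310e-02 1.300e-03]]
widths 0.06087814633185924 0.06215450802214142 yaw [np.float64(20.8), np.float64(22.2)]
up [0.0478768  0.01890511 0.0350041 ] 0.062248523239244374 tilt 34.21696270677117 yaw 21.54757640889345
origin [0.4555 0.211  0.0702]
origin [0.4569 0.2103 0.0693]
origin [0.4565 0.211  0.0726]
origin [0.456  0.2109 0.0692]
origin [0.4566 0.2117 0.0718]
origin [0.4564 0.2125 0.0733]
origin [0.4565 0.2119 0.0712]
origin [0.456  0.2128 0.0703]
plate mid front-> [0.4935 0.2263 0.01  ]
O [0.45624741 0.21079585 0.07033121] lateral vs plate -0.00056486392687774
[[445. 203.]
 [485. 237.]
 [524. 265.]
 [559. 293.]]
[[ 0.5672 -0.0057  0.06    0.0016]
 [ 0.5439 -0.0812  0.0589  0.0019]
 [ 0.5268 -0.1556  0.0616  0.0017]
 [ 0.5053 -0.2353  0.0599  0.002 ]]
slot px pred [[220. 575.]] [[298. 575.]]
move [-163.   200.6  207. ] [ 0.07  0.   36.48] tcp [0.5701 0.1786 0.3267] F [-0.19 -0.84  0.54] t 2.7
```

Bed origin is (0.456, 0.211, 0.070), yaw 21.8°, tilt about 34–35°, as described. Now to injector a, the left one at about (0.516, 0.0075).

Request:
move_arm(targets=[[[0.6, -114, 139, 197, 0, 0, 36.5], [0.6, -114, 139, 197, 0, 0, 36.5], [0.6, -114, 139, 197, 0, 0, 36.5], [0.6, -114, 139, 197, 0, 0, 36.5], [0.6, -114, 139, 197, 0, 0, 36.5], [0.6, -114, 139, 197, 0, 0, 36.5], [0.6, -114, 139, 197, 0, 0, 36.5]]])

```text
clock: 3.58
tool_pos: [0.518, 0.0112, 0.1309]
eef_rot: [0.992, -0.125, 0.002, -0.001]
contact_force: [0.3, 0.2, -0.0]
opening: 0.602
finger_force: 0.0
```

Run:
```python
from h import *
shot('C'); go([.516,.0075,.040],-14.7)
```

```text
move [-1.3  4.3 90.9] [-0.14 -0.18  0.32] tcp [0.5179 0.0112 0.131 ] F [0.08 0.24 0.  ] t 3.625
```

View pics/C.png

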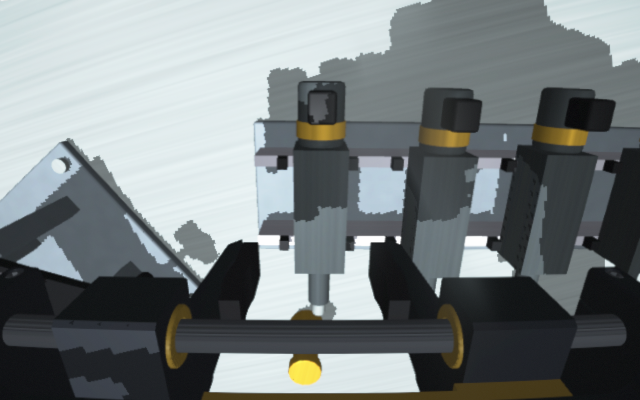

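View C: injector a's block spans columns 294–347, centred at 320 between the fingers, so the lateral line-up is right as commanded. I descend, grip and lift.

Request:
move_arm(targets=[[[0.6, -1, 0, 55, 0, 0, 0], [0.6, -1, 0, 80, 0, 0, 0], [0.6, -1, 0, 91, 0, 0, 0], [0.6, -1, 0, 91, 0, 0, 0], [0.3, -1, 0, 91, 0, 0, 0], [0.3, -1, 0, 91, 0, 0, 0], [0.3, -1, 0, 91, 0, 0, 0], [0.3, -1, 0, 91, 0, 0, 0]]], newtons=35)

```text
clock: 4.62
tool_pos: [0.5158, 0.0087, 0.0396]
eef_rot: [0.992, -0.127, 0.001, 0.0]
contact_force: [-0.8, -2.2, 6.1]
opening: 0.38
finger_force: 35.0
```

Request:
move_arm(targets=[[[0.3, 0, 0, -8, 0, 0, 0], [0.3, 0, 0, -16, 0, 0, 0], [0.3, 0, 0, -25, 0, 0, 0], [0.3, 0, 0, -25, 0, 0, 0], [0.3, 0, 0, -25, 0, 0, 0], [0.3, 0, 0, -25, 0, 0, 0]]])

```text
clock: 5.38
tool_pos: [0.515, 0.0096, 0.0633]
eef_rot: [0.992, -0.126, -0.0, 0.0]
contact_force: [-0.1, -0.7, -5.0]
opening: 0.381
finger_force: 35.0
```

Run:
```python
from h import *
for _ in range(3):
    s=r.get_state(); print(s['contact_force'],s['moment'],s['clock']); r.snapshot('side')
```

```text
[-0.05170049 -0.74108212 -5.0078935 ] [ 0.11225746 -0.02627204 -0.04755754] 5.375
[-0.76552956  0.03490954 -5.34211632] [0.07606873 0.09562284 0.01087058] 5.425
[-0.12368886  0.61746829 -5.41578992] [ 0.05372488  0.02688089 -0.0077457 ] 5.475
```

5.26 N is about 0.536 kg, so this is the full one. Lift it clear and work out the hover over the bed, with the x-offset of the grip taken from view C.

Request:
move_arm(targets=[[[0.3, 0, 0, -40, 0, 0, 0], [0.3, 0, 0, -90, 0, 0, 0], [0.3, 0, 0, -130, 0, 0, 0], [0.3, 0, 0, -130, 0, 0, 0], [0.3, 0, 0, -130, 0, 0, 0]]])

```text
clock: 6.15
tool_pos: [0.514, 0.0095, 0.1924]
eef_rot: [0.992, -0.126, -0.001, 0.0]
contact_force: [-0.7, 0.0, -5.4]
opening: 0.381
finger_force: 35.0
```

```bash
cat >> h.py <<'E'
O=np.array([.4562,.2108,.0703]); yw,tl=21.8,35
EB=Ro.from_euler('ZY',[yw,-tl],degrees=True)
def bed(p): return O+EB.apply(np.array(p)/1000)
def inbed(p): return EB.inv().apply(np.array(p)-O)*1000
E
python3 - <<'E'
from h import *
C,c=load('C')
X=onz(c,[(293,147),(349,147),(294,272),(345,272)],.074); m=X.mean(0); print(X.round(4),'centre',m)
g=np.array([.5158,.0087]); ya=np.radians(-14.7); d=g-m[:2]; print('tcp in inj x,y',d@[np.cos(ya),np.sin(ya)],d@[-np.sin(ya),np.cos(ya)])
xo=1000*d@[np.cos(ya),np.sin(ya)]
print(bed([0,0,50]))
go(bed([50+xo,0,60]),yw,tl)
E
```

```text
[[ 0.5637  0.0131  0.074 ]
 [ 0.5554 -0.0195  0.074 ]
 [ 0.4807  0.0354  0.074 ]
 [ 0.4721  0.0018  0.074 ]] centre [0.51795544 0.00770826 0.074     ]
tcp in inj x,y -0.0023365491613642794 0.00041231769432578083
[0.42957212 0.20014961 0.1112576 ]
move [-102.6 -183.1   45.7] [ 11.1   33.95 -35.18] tcp [0.514  0.0095 0.1924] F [-0.67  0.03 -5.42] t 6.15
```

Request:
move_arm(targets=[[[0.3, -121, -170, 13, 11.1, 33.95, -35.2], [0.3, -121, -170, 13, 11.1, 33.95, -35.2], [0.3, -121, -170, 13, 11.1, 33.95, -35.2], [0.3, -121, -170, 13, 11.1, 33.95, -35.2], [0.3, -121, -170, 13, 11.1, 33.95, -35.2], [0.3, -121, -170, 13, 11.1, 33.95, -35.2], [0.3, -121, -170, 13, 11.1, 33.95, -35.2], [0.3, -121, -170, 13, 11.1, 33.95, -35.2]]])

```text
clock: 7.15
tool_pos: [0.4767, 0.2242, 0.2983]
eef_rot: [0.95, 0.182, 0.25, -0.044]
contact_force: [0.6, -0.1, -4.7]
opening: 0.385
finger_force: 35.0
```

Run:
```python
from h import *
shot('D'); go(bed([48,0,60]),yw,tl); s=r.get_state(); print(inbed(s['tool_pos']),s['moment'])
D,c=load('D')
# predicted vs. seen: bed rail inner-guide edges & knobs, injector ring
h=cv2.cvtColor(D,cv2.COLOR_BGR2HSV); m=cv2.inRange(h,(15,120,60),(32,255,255)); n,l,st,ce=cv2.connectedComponentsWithStats(m)
print([(ce[i].round(1),st[i,:5]) for i in range(1,n) if st[i,4]>30])
cv2.imwrite('pics/D2.png',cv2.resize(D[60:360,120:520],(800,600),interpolation=cv2.INTER_CUBIC))
print('rail pts px', ((proj(c,[bed(p) for p in [(79,-31,0),(79,31,0),(16,-31,0),(0,12,30),(0,-12,30)]])-[120,60])*2).round())
```

```text
move [-91.6   3.9 122.7] [0.42 5.5  0.08] tcp [0.4769 0.2243 0.2988] F [-0.28 -0.14 -5.04] t 7.2
[150.93656366   4.89556841 173.30105968] [-0.34329348  0.93259671 -0.02890449]
[(array([550.7,  12.3]), array([542,   0,  23,  22, 235], dtype=int32)), (array([388.8,   8.5]), array([381,   3,  15,  13, 132], dtype=int32)), (array([456.1,  36.6]), array([448,  28,  17,  19, 250], dtype=int32)), (array([621. ,  40.6]), array([612,  29,  23,  21, 244], dtype=int32)), (array([523.6,  62.5]), array([514,  54,  20,  18, 280], dtype=int32)), (array([590.5,  88.9]), array([581,  80,  20,  18, 290], dtype=int32)), (array([159.3,  97.7]), array([155,  88,  10,  21, 136], dtype=int32)), (array([311.2, 165.8]), array([ 272,  144,   80,   37, 1909], dtype=int32)), (array([569.8, 293.5]), array([557, 287,  24,  16, 206], dtype=int32)), (array([413.8, 337.6]), array([402, 306,  21,  64, 651], dtype=int32)), (array([210.7, 341.2]), array([207, 310,  10,  59, 312], dtype=int32)), (array([368.9, 393.6]), array([ 160,  382,  365,   18, 3068], dtype=int32))]
rail pts px [[455. 317.]
 [335. 317.]
 [450. 417.]
 [372. 477.]
 [418. 477.]]
```

View pics/D2.png

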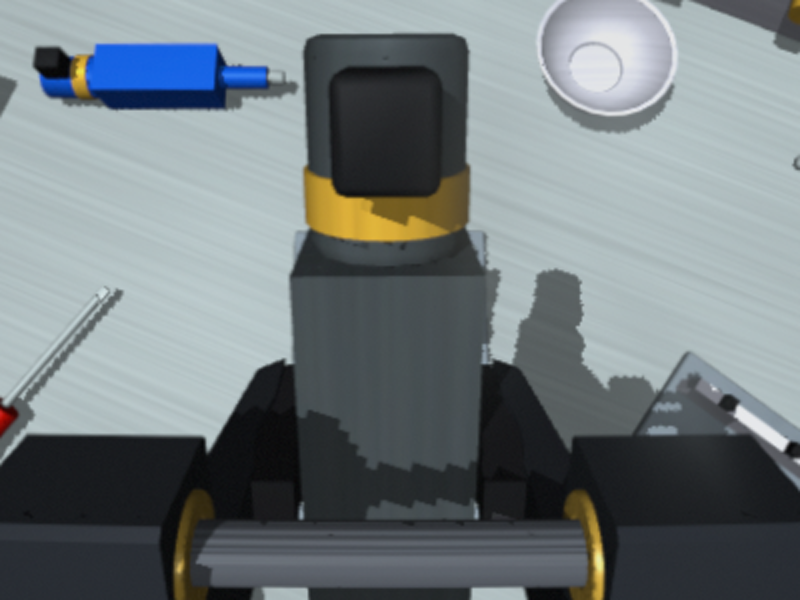

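View D: the injector hangs straight in the grip (block columns 292–485 of the crop, centred and square). But the arm stopped short of the target, high and 5.5° under-tilted, so I check the joints.

Run:
```python
from h import *
s=r.get_state(); print(s['q'].round(3)); lo=[-3.01,-.46,-1.47,.13,-1,.04,-2.66];hi=[3.01,2.08,1.51,2.56,4.14,2.09,2.66]
print((s['q']-lo).round(2),(np.array(hi)-s['q']).round(2)); go(bed([48,0,100]),yw,tl); go(bed([48,0,100]),yw,20)
```

```text
[-0.741  0.345  0.199  2.271  0.901  0.043 -2.654]
[2.27 0.8  1.67 2.14 1.9  0.   0.01] [3.75 1.74 1.31 0.29 3.24 2.05 5.31]
move [-95.4   4.2  82.9] [0.42 5.5  0.08] tcp [0.4769 0.2243 0.2988] F [-0.28 -0.14 -5.04] t 7.2
move [-95.4   4.2  82.9] [ 0.43 -9.5   0.03] tcp [0.4769 0.2243 0.2988] F [-0.28 -0.14 -5.04] t 7.2
```

Joint 6 is at its lower limit (with joint 7 near its own), so the full 35° tool tilt isn't reachable here. Instead I'll regrasp with the tool leaning about 28° toward the cap, so it needs only about 7° at the bed. First I test that bed pose's reach from here and measure where the plug box begins.

Run:
```python
from h import *
D,c=load('D'); s=r.get_state(); T=Ro.from_quat(s['eef_rot'])
def tl_(px,z):
    o,d=ray(c,px); o=T.inv().apply(o-s['tool_pos']); d=T.inv().apply(d); k=(z-o[2])/d[:,2]; return (o+d*k[:,None])*1000
g=lambda P:[(x/2+120,y/2+60) for x,y in P]
print('block rear top',tl_(g([(292,275),(484,275)]),-.034)); print('box top front/rear',tl_(g([(385,195),(385,68)]),-.049)); print('cap end',tl_(g([(385,36)]),-.032))
go(bed([40,0,70]),yw,7)
```

```text
block rear top [[ 43.97594715 -16.61273533 -34.        ]
 [ 43.98460763  16.60615217 -34.        ]]
box top front/rear [[ 61.55377123  -0.42412359 -49.        ]
 [ 79.2649514   -0.40144068 -49.        ]]
cap end [[ 83.393916    -0.47830715 -32.        ]]
move [-100.5    3.9  113.5] [ 4.30e-01 -2.25e+01 -2.00e-02] tcp [0.4769 0.2243 0.2988] F [-0.28 -0.14 -5.04] t 7.2
```

Request:
move_arm(targets=[[[0.3, -100, 4, 113, 0.4, -22.5, 0], [0.3, -100, 4, 113, 0.4, -22.5, 0], [0.3, -100, 4, 113, 0.4, -22.5, 0], [0.3, -100, 4, 113, 0.4, -22.5, 0], [0.3, -100, 4, 113, 0.4, -22.5, 0], [0.3, -100, 4, 113, 0.4, -22.5, 0]]])

```text
clock: 7.95
tool_pos: [0.4507, 0.2095, 0.1534]
eef_rot: [0.98, 0.19, 0.062, -0.012]
contact_force: [-0.1, -1.2, -5.0]
opening: 0.383
finger_force: 35.0
```

Run:
```python
from h import *
s=r.get_state(); print(s['q'].round(3)); go(bed([40,0,70]),yw,7); go([.515,.0095,.15],-14.7)
```

```text
[-0.334  0.647 -0.327  2.143  0.738  0.332 -2.47 ]
move [-2.1  0.8  2.6] [ 0.04 -0.29  0.12] tcp [0.4507 0.2095 0.1534] F [-0.09 -1.23 -5.  ] t 7.95
move [-15.3 209.6   1.7] [-2.28 -7.05 36.57] tcp [0.4507 0.2095 0.1534] F [-0.09 -1.23 -5.  ] t 7.95
```

The 7° pose is reachable with margin. I take the injector back over its rack slot.

Request:
move_arm(targets=[[[0.3, -15, 210, -5, -2.3, -7, 36.6], [0.3, -15, 210, -5, -2.3, -7, 36.6], [0.3, -15, 210, -5, -2.3, -7, 36.6], [0.3, -15, 210, -5, -2.3, -7, 36.6], [0.3, -15, 210, -5, -2.3, -7, 36.6], [0.3, -15, 210, -5, -2.3, -7, 36.6], [0.3, -15, 210, -5, -2.3, -7, 36.6]]])

```text
clock: 8.82
tool_pos: [0.5136, 0.0099, 0.1553]
eef_rot: [0.992, -0.127, -0.001, 0.001]
contact_force: [0.1, -0.7, -5.0]
opening: 0.385
finger_force: 35.0
```

Run:
```python
from h import *
s=r.get_state(); print(s['q'].round(3)); go([.5153,.0092,.0415],-14.6)
```

```text
[ 0.122  0.694 -0.376  1.971  0.458  0.562 -2.394]
move [2.100e+00 1.000e-01 1.138e+02] [0.08 0.11 0.02] tcp [0.5136 0.0099 0.1553] F [ 0.06 -0.71 -5.02] t 8.825
```

Request:
move_arm(targets=[[[0.3, 2, 0, 50, 0, 0, 0], [0.3, 2, 0, 90, 0, 0, 0], [0.3, 2, 0, 105, 0, 0, 0], [0.3, 2, 0, 111, 0, 0, 0], [0.3, 2, 0, 115, 0, 0, 0], [0.3, 2, 0, 115, 0, 0, 0], [0.3, 2, 0, 115, 0, 0, 0]]])

```text
clock: 9.7
tool_pos: [0.516, 0.0072, 0.0404]
eef_rot: [0.992, -0.129, -0.001, 0.001]
contact_force: [0.3, 0.4, -5.0]
opening: 0.383
finger_force: 35.0
```

Request:
move_arm(targets=[[[0.3, 0, 0, 1.5, 0, 0, 0], [0.3, 0, 0, 1.5, 0, 0, 0], [0.3, 0, 0, 1.5, 0, 0, 0]]])

```text
clock: 10.07
tool_pos: [0.516, 0.0072, 0.0396]
eef_rot: [0.992, -0.129, -0.0, 0.001]
contact_force: [-1.5, -0.1, 7.0]
opening: 0.385
finger_force: 35.0
```

Request:
move_arm(targets=[[[0.6, 0, 0, 0, 0, 0, 0], [0.6, 0, 0, 0, 0, 0, 0], [0.6, 0, 0, 0, 0, 0, 0], [0.6, 0, 0, -40, 0, 0, 0], [0.6, 0, 0, -100, 0, 0, 0], [0.6, 0, 0, -100, 0, 0, 0], [0.6, 0, 0, -100, 0, 0, 0]]])

```text
clock: 10.95
tool_pos: [0.5155, 0.007, 0.1379]
eef_rot: [0.992, -0.129, -0.002, 0.001]
contact_force: [0.3, 0.8, -0.4]
opening: 0.605
finger_force: 0.0
```

```bash
cat >> h.py <<'E'
def ringsW(im,roi,mn=30):
    h=cv2.cvtColor(im,cv2.COLOR_BGR2HSV); mm=cv2.inRange(h,(15,120,60),(32,255,255)); M=np.zeros_like(mm);x0,y0,x1,y1=roi;M[y0:y1,x0:x1]=mm[y0:y1,x0:x1]
    n,l,s,c=cv2.connectedComponentsWithStats(M); return [(c[i].round(1),s[i,:5].tolist()) for i in range(1,n) if s[i,4]>mn]
E
python3 - <<'E'
from h import *
shot('F'); s=r.get_state(); print(s['q'].round(3)); F,c=load('F'); C,cc=load('C')
a=ringsW(C,(280,80,360,160));b=ringsW(F,(250,50,390,200)); print(a,b)
if a and b: print('ring C',onz(cc,a[0][0],.06),'ring F',onz(c,b[0][0],.06))
cn=np.array([.5177,.0068,.0]);X=np.array([.967,-.255,0])
go(cn+X*(-.0149+.0329)+[0,0,.0482+.062],-14.8,-28); print(s['contact_force'])
E
```

```text
[ 0.119  0.726 -0.366  1.978  0.492  0.53  -2.423]
[(array([320.5, 131. ]), [297, 121, 48, 20, 783])] [(array([313.1, 124.4]), [290, 115, 47, 19, 758])]
ring C [[ 0.56685424 -0.00490632  0.06      ]] ring F [[ 0.56798632 -0.00589524  0.06      ]]
move [20.8 -0.5 27. ] [  0.18 -27.75  -0.06] tcp [0.515  0.0071 0.1373] F [ 0.33  0.23 -0.51] t 11.0
[ 0.3257229   0.23046735 -0.50683405]
```

Request:
move_arm(targets=[[[0.6, 21, 0, 10, 0, -14, 0], [0.6, 21, 0, 27, 0, -27.8, 0], [0.6, 21, 0, 27, 0, -27.8, 0], [0.6, 21, 0, 27, 0, -27.8, 0], [0.6, 21, 0, 27, 0, -27.8, 0]]])

```text
clock: 11.62
tool_pos: [0.5348, 0.0026, 0.1105]
eef_rot: [0.962, -0.125, -0.24, -0.03]
contact_force: [-0.5, -0.1, 0.8]
opening: 0.604
finger_force: 0.0
```

Run:
```python
from h import *
s=r.get_state(); print(s['q'].round(3))
cn=np.array([.5177,.0068,.0]);X=np.array([.967,-.255,0])
go(cn+X*(-.0149)+[0,0,.0482],-14.8,-28); print(s['contact_force'])
```

```text
[ 0.241  1.015 -0.522  1.472  0.266  1.213 -2.142]
move [ 0.5  0.1 70.2] [ 0.18 -0.01 -0.  ] tcp [0.5348 0.0026 0.1105] F [-0.53 -0.14  0.76] t 11.625
[-0.52526498 -0.14036263  0.76228852]
```

Request:
move_arm(targets=[[[0.6, 0.5, 0, 40, 0, 0, 0], [0.6, 0.5, 0, 60, 0, 0, 0], [0.6, 0.5, 0, 70, 0, 0, 0], [0.6, 0.5, 0, 70, 0, 0, 0], [0.3, 0.5, 0, 70, 0, 0, 0], [0.3, 0.5, 0, 70, 0, 0, 0], [0.3, 0.5, 0, 70, 0, 0, 0], [0.3, 0.5, 0, 70, 0, 0, 0]]], newtons=50)

```text
clock: 12.62
tool_pos: [0.5054, 0.01, 0.0496]
eef_rot: [0.962, -0.125, -0.239, -0.03]
contact_force: [0.9, -0.9, 6.7]
opening: 0.378
finger_force: 50.0
```

Run:
```python
from h import *
s=r.get_state(); T=Ro.from_quat(s['eef_rot']); print(s['contact_force'],s['moment'])
print('up 110 in tool', T.inv().apply([0,0,110]).round(1), T.as_euler('ZYX',degrees=True)); go([.503,.0106,.0482],-14.8,-28)
```

```text
[ 0.88001952 -0.8995918   6.72145802] [-0.11964256 -0.2009058   0.19447937]
up 110 in tool [-51.4   0.2 -97.2] [-14.87356696  27.87135899 179.87462549]
move [-1.5  0.1  2.4] [ 0.09 -0.13 -0.07] tcp [0.5054 0.01   0.0496] F [ 0.88 -0.9   6.72] t 12.625
```

Gripped. Lift straight up and check that the weight is carried without slip.

Request:
move_arm(targets=[[[0.3, -4, 0, -7, 0, 0, 0], [0.3, -10, 0, -20, 0, 0, 0], [0.3, -25, 0, -48, 0, 0, 0], [0.3, -51, 0, -97, 0, 0, 0], [0.3, -65, 0, -123, 0, 0, 0], [0.3, -65, 0, -123, 0, 0, 0], [0.3, -65, 0, -123, 0, 0, 0]]])

```text
clock: 13.5
tool_pos: [0.5041, 0.0099, 0.1871]
eef_rot: [0.962, -0.125, -0.241, -0.03]
contact_force: [-0.0, -0.8, -5.5]
opening: 0.382
finger_force: 50.0
```

```bash
cat >> h.py <<'E'
A0=27.87 # tool lean in injector frame
TI=np.array([-12.7,0,9.6])
def inj_in_bed():  # injector pose from tool pose, grip fixed
    s=r.get_state(); T=Ro.from_quat(s['eef_rot']); J=T*goalR(0,-A0).inv()
    p=s['tool_pos']-J.apply(TI/1000); L=EB.inv()*J
    print('inj in bed',inbed(p).round(1),'rot',L.as_rotvec(degrees=True).round(1),'q',s['q'].round(2),'F',s['contact_force'].round(1),'bedF',EB.inv().apply(s['contact_force']).round(1),'open',s['opening'],s['clock'])
def goinj(x,y,z): go(bed(np.array([x,y,z])+TI),yw,tl-A0)
E
python3 - <<'E'
from h import *
inj_in_bed(); goinj(50,0,80)
E
```

```text
inj in bed [  45.1 -211.9   99.2] rot [-11.3  34.  -35.4] q [ 0.26  0.88 -0.56  1.54  0.22  1.27 -2.16] F [-0.  -0.8 -5.5] bedF [-3.4 -0.8 -4.3] open 0.3824579511179909 13.5
move [ -90.9 -169.6   72.6] [ -6.55  34.02 -36.58] tcp [0.5041 0.0099 0.1871] F [-0.   -0.81 -5.5 ] t 13.5
```

Request:
move_arm(targets=[[[0.3, -91, -170, 73, -6.5, 34, -36.6], [0.3, -91, -170, 73, -6.5, 34, -36.6], [0.3, -91, -170, 73, -6.5, 34, -36.6], [0.3, -91, -170, 73, -6.5, 34, -36.6], [0.3, -91, -170, 73, -6.5, 34, -36.6], [0.3, -91, -170, 73, -6.5, 34, -36.6], [0.3, -91, -170, 73, -6.5, 34, -36.6], [0.3, -91, -170, 73, -6.5, 34, -36.6]]])

```text
clock: 14.5
tool_pos: [0.4386, 0.2035, 0.1655]
eef_rot: [0.98, 0.187, 0.062, -0.013]
contact_force: [0.5, 1.2, -6.0]
opening: 0.381
finger_force: 50.0
```

Run:
```python
from h import *
inj_in_bed(); goinj(50,0,20)
shot('G'); G,c=load('G'); s=r.get_state(); T=Ro.from_quat(s['eef_rot'])
print(ringsW(G,(200,0,440,300)))
# injector ring as expected from a grip: centre of ring top at inj x 47.. , z 32
J=T*goalR(0,-A0).inv(); p=s['tool_pos']-J.apply(TI/1000)
print('block rear top corners expected px',proj(c,[p+J.apply(np.array(v)/1000) for v in [(42.5,17,34),(42.5,-17,34),(60,0,49)]]).round())
```

```text
inj in bed [51.7 -0.3 79.3] rot [-0.  -0.1 -0.2] q [-0.29  0.62 -0.39  2.17  0.77  0.36 -2.52] F [ 0.5  1.2 -6. ] bedF [-2.7  0.9 -5.4] open 0.380988279640854 14.5
move [26.1 -0.2 53.2] [-0.07 -0.07 -0.2 ] tcp [0.4386 0.2035 0.1655] F [ 0.51  1.19 -5.96] t 14.5
[(array([271.3, 183.5]), [264, 156, 16, 49, 331]), (array([354.2, 185. ]), [347, 160, 16, 45, 307])]
block rear top corners expected px [[260. 232.]
 [367. 232.]
 [314. 238.]]
```

Run:
```python
from h import *
c=r.camera_info('wrist'); s=r.get_state(); T=Ro.from_quat(s['eef_rot'])
for d in(-5,0,5):
    J=T*goalR(0,-A0+d).inv(); gp=s['tool_pos']-T.apply([0,0,.019]); gi=TI+[8.88,0,16.8]  # rotate about grasp point
    p=gp-J.apply(gi/1000); print(d,proj(c,[p+J.apply(np.array(v)/1000) for v in [(43,15,17),(52,15,17),(43,-15,17),(52,-15,17),(43,0,32),(52,0,32)]]).round().tolist())
```

```text
-5 [[270.0, 199.0], [267.0, 182.0], [358.0, 199.0], [361.0, 182.0], [314.0, 237.0], [314.0, 221.0]]
0 [[271.0, 191.0], [269.0, 173.0], [357.0, 191.0], [359.0, 173.0], [314.0, 225.0], [314.0, 207.0]]
5 [[272.0, 185.0], [270.0, 165.0], [356.0, 185.0], [358.0, 165.0], [314.0, 215.0], [314.0, 194.0]]
```

Request:
move_arm(targets=[[[0.3, 13, 0, 26, 0, 0, 0], [0.3, 22, 0, 46, 0, 0, 0], [0.3, 26, 0, 53, 0, 0, 0], [0.3, 26, 0, 53, 0, 0, 0], [0.3, 26, 0, 53, 0, 0, 0]]])

```text
clock: 15.18
tool_pos: [0.4676, 0.2159, 0.1172]
eef_rot: [0.98, 0.189, 0.062, -0.013]
contact_force: [0.3, 0.5, -5.3]
opening: 0.383
finger_force: 50.0
```

Run:
```python
from h import *
inj_in_bed(); goinj(49,0,5);goinj(49,0,0)
```

```text
inj in bed [49.9  0.5 21.6] rot [ 0.  -0.1 -0.1] q [-0.36  0.73 -0.29  2.12  0.85  0.28 -2.57] F [ 0.3  0.5 -5.3] bedF [-2.7  0.3 -4.6] open 0.38339862623347054 15.175
move [ 7.   0.5 15.1] [-0.07 -0.13 -0.03] tcp [0.4676 0.2159 0.1172] F [ 0.25  0.47 -5.32] t 15.175
move [ 9.3  0.5 19.5] [-0.07 -0.13 -0.03] tcp [0.4676 0.2159 0.1172] F [ 0.25  0.47 -5.32] t 15.175
```

Request:
move_arm(targets=[[[0.3, 3, 0, 7, 0, 0, 0], [0.3, 6, 0.5, 13, 0, 0, 0], [0.3, 7.5, 0.5, 16, 0, 0, 0], [0.3, 8, 0.5, 17.5, 0, 0, 0], [0.3, 8, 0.5, 17.5, 0, 0, 0]]])

```text
clock: 15.8
tool_pos: [0.4772, 0.2194, 0.1002]
eef_rot: [0.98, 0.189, 0.062, -0.012]
contact_force: [-0.0, 0.4, -5.8]
opening: 0.378
finger_force: 50.0
```

Run:
```python
from h import *
inj_in_bed(); goinj(49,0,0); s=r.get_state(); T=Ro.from_quat(s['eef_rot']); print('bed axes in tool',(T.inv()*EB).as_matrix().round(3).tolist())
```

```text
inj in bed [48.5  0.2  1.9] rot [ 0.1 -0.1 -0. ] q [-0.37  0.77 -0.25  2.1   0.86  0.25 -2.57] F [-0.   0.4 -5.8] bedF [-3.2  0.4 -4.8] open 0.37812865007768703 15.8
move [1.3 0.2 1.4] [-0.06 -0.1   0.01] tcp [0.4772 0.2194 0.1002] F [-0.02  0.41 -5.76] t 15.8
bed axes in tool [[0.885, 0.0, -0.466], [-0.0, -1.0, -0.001], [-0.466, 0.001, -0.885]]
```

Request:
move_arm(targets=[[[0.3, 0.5, 0, 0.9, 0, 0, 0], [0.3, 0.9, 0, 1.8, 0, 0, 0], [0.3, 0.9, 0, 1.8, 0, 0, 0]]])

```text
clock: 16.18
tool_pos: [0.4784, 0.2198, 0.0986]
eef_rot: [0.98, 0.189, 0.062, -0.012]
contact_force: [0.3, -0.2, -5.3]
opening: 0.382
finger_force: 50.0
```

Run:
```python
from h import *
inj_in_bed()
```

```text
inj in bed [48.6  0.1 -0.1] rot [ 0.  -0.1 -0. ] q [-0.38  0.77 -0.25  2.1   0.87  0.25 -2.57] F [ 0.3 -0.2 -5.3] bedF [-2.9 -0.3 -4.4] open 0.3815261311600668 16.175
```

Request:
move_arm(targets=[[[0.3, 0.4, 0, 0.8, 0, 0, 0], [0.3, 0.7, 0, 1.3, 0, 0, 0], [0.3, 0.7, 0, 1.3, 0, 0, 0]]])

```text
clock: 16.55
tool_pos: [0.4786, 0.2199, 0.0983]
eef_rot: [0.98, 0.189, 0.062, -0.012]
contact_force: [-3.7, -1.0, 7.9]
opening: 0.381
finger_force: 50.0
```

Run:
```python
from h import *
inj_in_bed()
```

```text
inj in bed [48.6  0.2 -0.5] rot [ 0.  -0.1 -0. ] q [-0.38  0.77 -0.25  2.1   0.87  0.25 -2.57] F [-3.7 -1.   7.9] bedF [1.4 0.4 8.6] open 0.3811198234531675 16.55
```

Contact with the rails at z ≈ -0.3. Now slide it down the slope.

Request:
move_arm(targets=[[[0.3, -1.5, 0, 0.3, 0, 0, 0], [0.3, -3.2, 0, 1, 0, 0, 0], [0.3, -4.7, 0, 1.7, 0, 0, 0], [0.3, -4.7, 0, 1.7, 0, 0, 0]]])

```text
clock: 17.05
tool_pos: [0.4781, 0.2198, 0.0979]
eef_rot: [0.98, 0.188, 0.066, -0.013]
contact_force: [-0.2, -1.3, 15.9]
opening: 0.382
finger_force: 50.0
```

Run:
```python
from h import *
inj_in_bed()
```

```text
inj in bed [48.1  0.2 -0.4] rot [ 0.1 -0.6 -0.1] q [-0.39  0.77 -0.22  2.11  0.87  0.23 -2.58] F [-0.2 -1.3 15.9] bedF [ 8.6 -1.1 13.4] open 0.38224092679366406 17.05
```

Request:
move_arm(targets=[[[0.3, 1.5, 0, -3.6, 0, 0, 0], [0.3, 1.5, 0, -3.6, 0, 0, 0], [0.3, 1.5, 0, -3.6, 0, 0, 0]]])

```text
clock: 17.42
tool_pos: [0.4756, 0.2187, 0.0985]
eef_rot: [0.98, 0.189, 0.061, -0.012]
contact_force: [0.6, 0.5, -5.7]
opening: 0.382
finger_force: 50.0
```

Run:
```python
from h import *
inj_in_bed()
```

```text
inj in bed [46.   0.1  1.5] rot [ 0.1 -0.1 -0. ] q [-0.38  0.77 -0.24  2.1   0.86  0.24 -2.57] F [ 0.6  0.5 -5.7] bedF [-2.7  0.3 -5.1] open 0.38191903708984704 17.425
```

It was friction: lifted 1.5 mm, it moved freely to x = 46. I approach the stop just clear of the rails.

Request:
move_arm(targets=[[[0.3, -1.1, 0, 0.6, 0, 0, 0], [0.3, -2.2, 0, 1.2, 0, 0, 0], [0.3, -2.2, 0, 1.2, 0, 0, 0]]])

```text
clock: 17.8
tool_pos: [0.4738, 0.218, 0.0972]
eef_rot: [0.98, 0.189, 0.062, -0.012]
contact_force: [-0.0, -0.1, -6.1]
opening: 0.382
finger_force: 50.0
```

Run:
```python
from h import *
inj_in_bed()
```

```text
inj in bed [43.8  0.2  1.5] rot [ 0.  -0.1 -0. ] q [-0.39  0.77 -0.22  2.11  0.86  0.23 -2.58] F [-0.  -0.1 -6.1] bedF [-3.5 -0.1 -4.9] open 0.3822351111315047 17.8
```

Request:
move_arm(targets=[[[0.3, -0.9, 0, 0.5, 0, 0, 0], [0.3, -1.8, 0, 0.9, 0, 0, 0], [0.3, -1.8, 0, 0.9, 0, 0, 0]]])

```text
clock: 18.18
tool_pos: [0.4735, 0.218, 0.0968]
eef_rot: [0.98, 0.189, 0.063, -0.013]
contact_force: [1.5, 0.4, -2.2]
opening: 0.378
finger_force: 50.0
```

Run:
```python
from h import *
inj_in_bed()
```

```text
inj in bed [43.3  0.3  1.4] rot [ 0.1 -0.2 -0. ] q [-0.4   0.77 -0.21  2.11  0.87  0.22 -2.58] F [ 1.5  0.4 -2.2] bedF [ 0.  -0.2 -2.7] open 0.3782895185806149 18.175
```

Stop felt at x = 43.3. Lower onto the rails while keeping the light press.

Request:
move_arm(targets=[[[0.3, 0.4, 0, 0.8, 0, 0, 0], [0.3, 0.8, 0, 1.6, 0, 0, 0], [0.3, 0.9, 0, 1.9, 0, 0, 0], [0.3, 0.9, 0, 1.9, 0, 0, 0]]])

```text
clock: 18.68
tool_pos: [0.4744, 0.2185, 0.0953]
eef_rot: [0.98, 0.189, 0.063, -0.013]
contact_force: [2.7, 0.4, 5.0]
opening: 0.376
finger_force: 50.0
```

Run:
```python
from h import *
inj_in_bed()
```

```text
inj in bed [43.3  0.4 -0.4] rot [ 0.1 -0.2 -0. ] q [-0.4   0.77 -0.21  2.11  0.87  0.22 -2.58] F [2.7 0.4 5. ] bedF [ 5.1 -0.6  2.6] open 0.37618952354611035 18.675
```

Request:
move_arm(targets=[[[0.36, 0, 0, 0, 0, 0, 0], [0.45, 0, 0, 0, 0, 0, 0], [0.55, 0, 0, 0, 0, 0, 0], [0.55, 0, 0, 0, 0, 0, 0], [0.55, 0, 0, -20, 0, 0, 0], [0.55, 0, 0, -70, 0, 0, 0], [0.55, 0, 0, -110, 0, 0, 0], [0.55, 0, 0, -110, 0, 0, 0], [0.55, 0, 0, -110, 0, 0, 0]]], newtons=5)

```text
clock: 19.8
tool_pos: [0.4605, 0.212, 0.203]
eef_rot: [0.98, 0.189, 0.061, -0.012]
contact_force: [0.4, -0.5, -1.0]
opening: 0.551
finger_force: 0.0
```

Run:
```python
from h import *
s=r.get_state(); print(s['tool_pos'],s['contact_force'],s['q'].round(2),s['clock'])
shot('H'); H,c=load('H')
print('rings',ringsW(H,(150,0,500,300)))
f=lambda p:proj(c,[bed(p)])[0].round(1)
# expected pixels for a home injector: block rear top corners, ring edges, box top corners, cap end
for n,p in dict(rearL=(85,17,34),rearR=(85,-17,34),frontL=(0,17,34),frontR=(0,-17,34),ringL=(91,15,17),ringR=(91,-15,17),cap=(125,0,17)).items(): print(n,f(p), f((p[0]+6,)+p[1:]))
cv2.imwrite('pics/H2.png',cv2.resize(H,None,fx=1.25,fy=1.25,interpolation=cv2.INTER_CUBIC))
```

```text
[0.46049267 0.21199778 0.20300426] [ 0.36456995 -0.47282786 -1.04551532] [-0.2   0.59 -0.52  2.06  0.65  0.52 -2.38] 19.8
rings [(array([292.8, 130.2]), [288, 115, 11, 26, 160]), (array([331.6, 130.4]), [327, 119, 10, 22, 147])]
rearL [285.9 154.5] [285.3 146.9]
rearR [341.  154.6] [341.5 146.9]
frontL [292.3 236.5] [291.9 231.9]
frontR [335.  236.5] [335.3 231.9]
ringL [290.  130.1] [289.6 122.3]
ringR [336.9 130.1] [337.4 122.3]
cap [313.4  81.4] [313.4  71.6]
```

Run:
```python
from h import *
# numeric check on H: print brightness profile down the block centre line
H,c=load('H'); g=cv2.cvtColor(H,cv2.COLOR_BGR2GRAY)
x0,y0=proj(c,[bed((85,0,34))])[0]; print(x0,y0)
for y in range(int(y0)-40,min(399,int(y0)+20),2): print(y,g[y,int(x0)-12:int(x0)+13:8].tolist(),end=' ')
print()
yy=int(y0)+12
print(yy,g[yy,int(x0)-80:int(x0)+80:4].tolist())
```

```text
313.44289740634844 154.5347493553353
114 [24, 23, 25, 21] 116 [24, 26, 24, 20] 118 [30, 31, 37, 28] 120 [38, 47, 55, 37] 122 [37, 39, 40, 30] 124 [34, 34, 34, 30] 126 [34, 33, 31, 29] 128 [34, 34, 33, 27] 130 [33, 34, 34, 29] 132 [33, 33, 33, 28] 134 [33, 34, 33, 29] 136 [33, 34, 33, 27] 138 [34, 34, 33, 28] 140 [34, 33, 33, 29] 142 [33, 35, 33, 30] 144 [33, 33, 34, 38] 146 [68, 75, 71, 54] 148 [60, 69, 62, 60] 150 [59, 59, 60, 61] 152 [60, 60, 63, 63] 154 [80, 79, 82, 82] 156 [81, 82, 84, 83] 158 [82, 81, 84, 83] 160 [81, 81, 84, 82] 162 [82, 81, 84, 83] 164 [81, 83, 84, 82] 166 [82, 81, 84, 83] 168 [81, 82, 84, 83] 170 [82, 82, 85, 82] 172 [82, 82, 84, 82] 
166 [219, 218, 221, 217, 191, 182, 182, 180, 179, 69, 33, 32, 34, 40, 83, 83, 82, 82, 84, 81, 84, 84, 83, 83, 81, 85, 82, 29, 32, 35, 39, 94, 96, 99, 100, 99, 108, 110, 110, 109]
```

In H, the block's rear top edge is at row 153–154, against 154.5 expected when home and 147 if 6 mm short. Its sides (288–339) centre on the bed line. One numeric check of the shells, then I hand in.

Run:
```python
from h import *
t0=cv2.imread('pics/top0.png'); t1=r.snapshot('top')[:,:,::-1].copy()
for im in(t0,t1): print([x[0] for x in ringsW(im,(320,170,430,260),5)])
shot('I'); I,c=load('I'); print(ringsW(I,(150,0,500,300)))
print(r.finish_job())
```

```text
[array([336.4, 186.7]), array([360. , 193.7]), array([383.7, 198.7]), array([408.5, 204.9]), array([320.8, 245.7])]
[array([360. , 193.7]), array([383.8, 198.7]), array([408.5, 204.9]), array([320.9, 245.5])]
[(array([293.2, 129.7]), [288, 115, 11, 26, 158]), (array([332.3, 129.3]), [327, 114, 11, 26, 154])]
the job is handed in; nothing more can be done
None
```

The full injector, from the rack slot nearest the bed (about 0.5 kg by feel), now lies home against the stop, centred on the rails; the other three were not lifted and have not moved in the rack, and the job was handed in at about 20 s with no verdict returned.

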